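Load a stamped bracket into the checking nest

TASK

Load the small angle bracket into the checking nest: with one fingertip press the spring clip's thumb plate down and keep it held so that its lip stands open, and meanwhile with the other fingertip push the bracket along the guides, under the lip, until it is fully home against the stop. Then let the clip close on the bracket and leave it clamped there. Only press and push - the bracket must stay on the bed, not be picked up or tipped - and leave the pot lid, ring gauge and jar standing where they are.

Things in the scene. Friction and masses are not known exactly. Their poses are not given: they have to be found in the camera images.
- nest: Fixed checking nest: base plate 150 x 186 x 12 mm with a raised bed, top 20 mm above the bench. Origin: at bench level, straight under the middle of the stop face. +y: the way the bracket is pushed home; z up. The bed runs from y -102 to +60 mm; two guide strips 3 mm high on it, inner faces at x -15 and +15 mm, y -98 to 0. A dial indicator lies at x 30 to 100, y -43 to -1 mm, under 34 mm high.
- stop_face (a point): Where the middle of the bracket's front edge belongs: on the bed's top, middle of the stop face; same axes as the nest. The stop is a steel block 20 mm wide and 9 mm high. The clip's yoke stands round it, 42 mm wide, y 0 to 15 mm, top 18 mm above the bed; its pin ends reach x -24 and +24 mm at y 6 mm, 12 mm above the bed.
- clip (a joint): Spring clip's angle about its pin, rad: 0 at rest, lip down on the bed; 0.23 lip resting on the foot of a bracket under it; above 0.27 it clears the bracket; 0.42 fully pressed, end of travel, lip 7 mm above the bed. Springs back by itself; pressing at the middle of the thumb plate takes about 2.5 N at first and 7 N at full travel.
- thumb_mid (a point): Middle of the top face of the clip's ribbed steel thumb plate (28 mm wide, 30 mm long along nest y, 3 mm thick). At rest it is about 37 mm above the bench at nest y 35 mm, and the plate slopes up, away from the pin, at 0.42 rad; fully pressed the plate is level, its top 5 mm above the bed, from nest y 20 to 50 mm. A fingertip may slide along it while holding it (bare steel: it drags).
- lip_edge (a point): Middle of the lower edge of the clip's lip: a square-edged steel bar 26 mm wide, 4 mm thick, hanging from the clip's nose. At rest it stands on the bed at nest y -13 to -9 mm and bars the way: a bracket pushed against it just stops.
- bracket: Loose stamped steel angle bracket, about 45 g: flat foot 28 mm wide (x), 32 mm long (y), 4 mm thick, and at its rear (y -16 to -12 mm) a leg turned up to 14 mm above the bed, full width; push on the rear of this leg. Origin: middle of the foot's underside; axes as the nest. Home: origin at nest y -16 mm. It starts 22 to 45 mm short of that, flat on the bed between the guides.
- pot_lid: Bystander: chromed pot lid disc, diameter 86 mm, 9 mm thick, with an upright stem and white plastic handle 18 mm thick, 74 mm high in all. Origin: middle of its underside.
- ring_gauge: Bystander: steel ring, outer diameter 60 mm, hole 36 mm, 18 mm high. Origin: middle of its underside.
- oil_jar: Bystander: grey plastic jar with a black cap, diameter 52 mm, 75 mm high. Origin: middle of its underside.

How it is judged:
By the outcome, as a careful person would: the job done as asked, in the order asked, and still so for the second after the job is handed in, with the robot touching nothing.
It also fails if it takes over 48 s, if anything falls off the work surface, if the arm or the gripper's body presses on something with over 40 N, if the wrist force passes 120 N, or if a joint passes its speed limit or range.

ROBOT

A 7-joint arm with a two-finger parallel gripper is mounted at the origin on the work surface. World frame = base frame: x ahead of the robot, y to its left, z up, the work surface at z = 0. Lengths are in mm, angles in rad, forces in N, time in s.
With the tool pointing down it reaches from about 400 to 875 mm from the base axis. Payload 4.4 kg.
Tool frame: the origin (TCP) lies at the very end of the fingers, on their centre line; the grasp point (between the pads) lies 19 mm behind it; z points along the fingers, y is the line along which they close (so a half turn about z gives the same grasp; the last joint's range is limited). The gripper opens to 85 mm and grips with 20 to 120 N. Pads are 22 mm wide; open, the fingers measure 114 mm over their backs; the gripper's body (76 mm by 85 mm) begins 54 mm behind the grasp point. The pads swing forward as they close: fully open they stand 13 mm farther back than shut.
Start: joints at [-1.379, 0.628, 0.038, 1.517, -0.027, 0.996, -0.02], TCP at [165.695, 628.54, 231.313] pointing down, gripper open.
Joint ranges: [-3.06, 3.06], [-0.37, 2.12], [-1.25, 1.32], [0.18, 2.47], [-1.1, 4.24], [0.23, 1.98], [-2.94, 2.94]. Speed limits (rad/s): [2.57, 2.57, 3.14, 3.14, 3.14, 3.14, 3.14].

INTERFACE

Orientations are given as [roll, pitch, yaw] about the fixed x, y, z axes, in that order (R = Rz(yaw) Ry(pitch) Rx(roll)).
In Python, from cell import ctrl gives the robot as it stands.
- The arm moves only by the tool step_arm, never from a script. Its argument "series" is a list that holds one entry, the list of rows, each a list of 7 numbers: the turn, a rotation vector about the tool's x, y, z as a fraction of full scale, then the shift along the tool's x, y, z as a fraction of full scale, then the closure, from 0 (fully open) to 1 (shut). In form: [[[ax, ay, az, tx, ty, tz, gripper], ...]]. A call has 1 to 12 rows; each row shifts and turns the commanded pose from where the row before left it, along the tool's axes as they then stand; what a row does not reach is not made up. Full scale, the value 1, is 150 mm for a shift and 45 degrees for a turn. A row lasts 1/10 s, in which the tool goes at most 50 mm and 8.59 degrees, less where a joint would pass 70% of its speed; a pose out of reach is approached as far as the arm can. A call with a number of a shift or a turn outside -1 to 1 is refused whole. A call with a gripper value outside its range is refused whole. The fingers move at their own pace and stop on an object; the grip force is fixed at half the most. Time passes only in rows, so rows that do not move let the fingers close. It gives the time, the measured TCP pose, the force, the opening and the grip force at its end, in the units of the state.
- ctrl.read_state(): the state, without advancing time (a new reading comes with each control period).
- ctrl.get_image(name): name is "scene" or "top" or "wrist"; returns a dict with "img" (384x512x3 uint8, red, green, blue), "fx", "fy", "cx", "cy" (pixels), "R" (3x3) and "t" (3): a world point X has camera coordinates R X + t. Camera axes: x right, y down, z forward; pixel columns grow to the right and rows downward; lengths in mm; the calibration is good to about 2 mm. A picture is of the moment at which its call begins. There is no depth.
- ctrl.finish_job(): hands the job in; it is judged then, once.
Trained networks look in a picture, given as the dict that the camera call returned (one of the last four; its "shot" number tells which), for a name from the list of things; names that differ only in an ending like _2 or _b are one class to them, and where a whole thing is asked for, a point or a joint stands for the part that bears it (a point fixed in the world has none). Each returns a list of dicts, best first, with "score" (0 to 1); they miss things now and then, are a little off and sometimes report something else, mostly with a low value. They report only what shows in the picture. A call takes as long as a camera call.
- ctrl.recognise(picture, thing): "centre" ([column, row] in pixels, amid what is visible of it).
The state is a dict: "clock": time; "qpos": joint angles; "qd": joint speeds; "tau": joint torques, N m; "eef_pos": TCP position; "tool_rot": TCP orientation; "force": force on the tool from outside, world axes, zero at the start; "torque": the same for the moment, N m; "width": finger opening in mm; "gripper_force": force on a finger pad.
Only numpy, scipy, OpenCV 4.12 (cv2) and the standard library are available. Lean on these libraries where they do the work, as an engineer would, in place of code of your own. Each camera call takes 0.05 s, during which the arm holds its last target. There are 200 camera calls.

## Working session

There is one attempt and no reset: what is moved stays moved. The work goes in short steps, Python scripts to look and compute and a tool call to move; the robot and the scene stay as the last step left them, time stands still between calls to the robot, and variables do not carry over. Pictures are saved under pics/ and viewed, at most 10 in all, crops included, and the job is handed in when it is done.

Besides the shell and the picture viewer there is one more tool, called in YAML: its name, and indented under it one key for each argument. step_arm: Moves the arm, as the interface text tells. Shift numbers are shares of 150 mm and turn numbers shares of 45 degrees, none past 1 either way. Its arguments: {"type":"object","properties":{"series":{"type":"array","items":{"type":"array","items":{"type":"array","items":{"type":"number","minimum":-1,"maximum":1}}}}},"required":["series"]}

```bash
mkdir -p pics
cat > h.py <<'E'
from cell import ctrl
import numpy as np, cv2
def ray(p,c):
    R=np.array(p["R"]);t=np.array(p["t"])
    d=R.T@np.array([(c[0]-p["cx"])/p["fx"],(c[1]-p["cy"])/p["fy"],1.]);return -R.T@t,d
def at(p,c,z):
    o,d=ray(p,c);return o+d*(z-o[2])/d[2]
def proj(p,X):
    v=np.array(p["R"])@np.array(X,float)+np.array(p["t"]);return np.array([p["fx"]*v[0]/v[2]+p["cx"],p["fy"]*v[1]/v[2]+p["cy"]])
def save(p,n): cv2.imwrite("pics/"+n,p["img"][:,:,::-1])
E
python3 - <<'E'
from h import *
s=ctrl.read_state();print(s)
for n in["scene","top","wrist"]:
    p=ctrl.get_image(n);save(p,n+"0.png")
    print(n,-np.array(p["R"]).T@p["t"],p["fx"])
    for th,z in[("nest",15),("stop_face",20),("clip",30),("thumb_mid",37),("lip_edge",20),("bracket",24),("pot_lid",9),("ring_gauge",18),("oil_jar",70)]:
        r=ctrl.recognise(p,th)[:2]
        print(th,[(np.round(q["centre"]),round(q["score"],2),np.round(at(p,q["centre"],z))) for q in r])
a=cv2.imread("pics/scene0.png");
E
```

```text
{'clock': 0.0, 'qpos': array([-1.37885134,  0.62932323,  0.03842561,  1.5183805 , -0.02698998,
        0.99628333, -0.02002471]), 'qd': array([ 4.99690160e-04,  7.00131295e-04, -3.58802420e-04,  8.44491476e-04,
       -4.36349009e-05,  9.03643065e-04,  1.40918183e-03]), 'tau': array([ 8.53308916e-05, -5.63393641e+01,  1.22604299e+00, -1.93444222e+01,
        1.08289858e-02,  1.06472033e-02, -1.72062335e-05]), 'eef_pos': array([165.49185197, 627.93355448, 230.39962593]), 'tool_rot': array([-3.13971591e+00,  2.26268418e-05,  2.88384137e+00]), 'force': array([0.9543339 , 0.07115059, 0.33111062]), 'torque': array([0.00668003, 0.02200749, 0.03546742]), 'gripper_force': 0.0, 'width': 85.23941574197228}
scene [1087.74996157  -64.77456165  881.91377239] 363.611795859454
nest [(array([183., 201.]), 0.59, array([ 548., -139.,   15.]))]
stop_face [(array([195., 188.]), 0.64, array([ 514., -100.,   20.])), (array([183., 201.]), 0.6, array([ 550., -138.,   20.]))]
clip [(array([198., 187.]), 0.67, array([522., -90.,  30.]))]
thumb_mid [(array([196., 186.]), 0.74, array([520., -95.,  37.]))]
lip_e
[... 639 characters left out ...]
[526., -92.,  37.])), (array([353., 225.]), 0.55, array([ 536., -134.,   37.]))]
lip_edge [(array([336., 229.]), 0.76, array([ 528., -100.,   20.]))]
bracket [(array([362., 244.]), 0.75, array([ 496., -154.,   24.]))]
pot_lid [(array([424., 247.]), 0.6, array([ 487., -289.,    9.]))]
ring_gauge [(array([355., 153.]), 0.63, array([ 694., -149.,   18.])), (array([269., 217.]), 0.44, array([556.,  42.,  18.]))]
oil_jar [(array([269., 219.]), 0.91, array([549.,  43.,  70.])), (array([353., 223.]), 0.68, array([ 538., -127.,   70.]))]
wrist [100.85678175 645.45226918 373.07252432] 296.206006925483
nest []
stop_face []
clip []
thumb_mid []
lip_edge []
bracket []
pot_lid []
ring_gauge []
oil_jar []
```

Run:
```python
import cv2
a=cv2.imread("pics/top0.png");b=cv2.imread("pics/scene0.png")
cv2.imwrite("pics/c1.png",cv2.resize(a[130:310,240:480],None,fx=3.3,fy=3.3,interpolation=3))
cv2.imwrite("pics/c2.png",cv2.resize(b[100:280,80:320],None,fx=3.3,fy=3.3,interpolation=3))
```

```text
(no output)
```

View pics/c1.png

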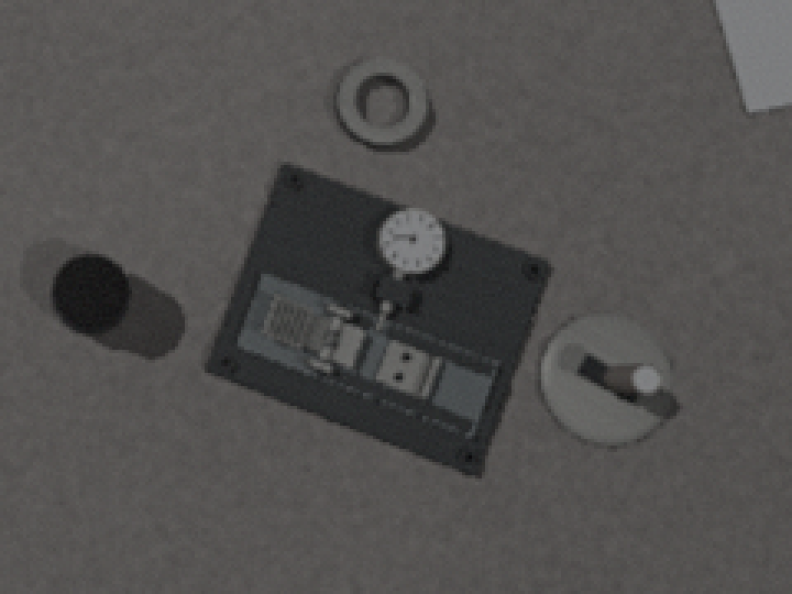

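View pics/c2.png

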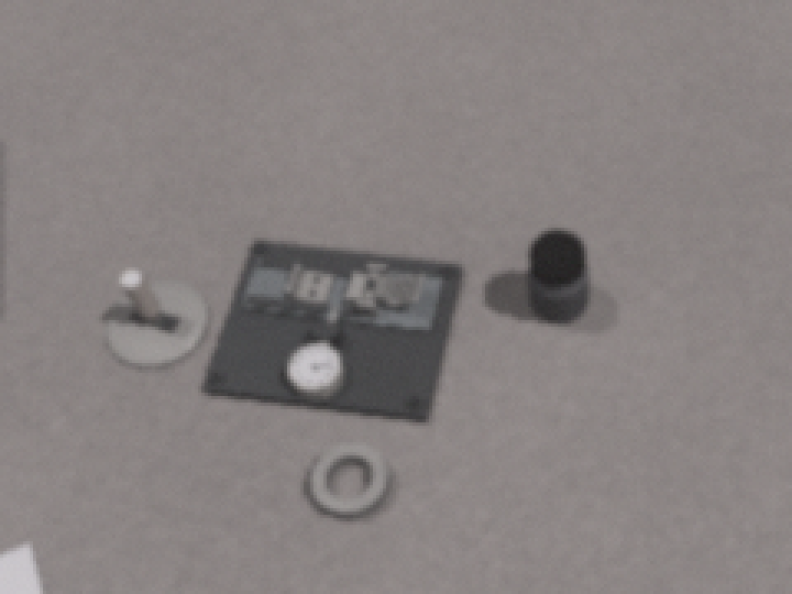

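The top view shows the nest with the clip and thumb plate on the left at crop (290,320) and the bracket at (405,365), its leg at (432,375). The dial is at (410,240), which is on the nest's +x side, so nest +y points left, roughly world +y. The scene view agrees, with the lid and jar beyond either end of the bed and the ring beyond the dial.

```bash
cat >> h.py <<'E'
from scipy.optimize import least_squares
def crop2px(c,s=3.3,o=(240,130)): return (c[0]/s+o[0],c[1]/s+o[1])
E
python3 - <<'E'
from h import *
p=ctrl.get_image("top")
for n,z,cs in[("plate",12,[(285,163),(550,262),(483,476),(207,370)]),("bed",20,[(265,275),(500,362),(475,437),(240,348)]),("legtop",34,[(440,358),(428,398)]),("foot front",24,[(387,342),(375,382)]),("thumb far",43,[(275,296),(263,332)])]:
    P=np.array([at(p,crop2px(c),z)[:2] for c in cs]);print(n,P.round(1).tolist())
    for i in range(len(P)):
        d=P[i]-P[(i+1)%len(P)];print("  ",np.linalg.norm(d).round(1),np.degrees(np.arctan2(d[1],d[0])).round(1))
print(ctrl.read_state()["clock"])
E
```

```text
plate [[637.7, -85.1], [568.8, -256.1], [431.1, -204.9], [500.8, -29.2]]
   184.3 68.1
   146.9 -20.4
   189.0 -111.7
   147.8 157.8
bed [[562.2, -68.3], [503.9, -217.7], [456.3, -199.1], [514.8, -50.5]]
   160.3 68.6
   51.1 -21.3
   159.7 -111.5
   50.7 159.4
legtop [[506.7, -176.1], [481.6, -167.2]]
   26.7 -19.4
   26.7 160.6
foot front [[517.5, -145.0], [491.9, -136.1]]
   27.0 -19.1
   27.0 160.9
thumb far [[547.1, -71.5], [524.3, -63.1]]
   24.3 -20.2
   24.3 159.8
1.55
```

step_arm:
  series:
    - [[0,0,0,-0.175,-0.217,0,0],[0,0,0,-0.175,-0.217,0,0],[0,0,0,-0.175,-0.217,0,0],[0,0,0,-0.175,-0.217,0,0],[0,0,0,-0.175,-0.217,0,0],[0,0,0,-0.175,-0.217,0,0],[0,0,0,-0.175,-0.217,0,0],[0,0,0,-0.175,-0.217,0,0],[0,0,0,-0.175,-0.217,0,0],[0,0,0,-0.175,-0.217,0,0]]

```text
clock: 2.55
eef_pos: [337.2, 245.4, 231.6]
tool_rot: [3.141, 0.001, 2.884]
force: [1.3, -0.0, -0.8]
width: 85.3
gripper_force: 0.0
```

step_arm:
  series:
    - [[0,0,0,-0.175,-0.217,0,0],[0,0,0,-0.175,-0.217,0,0],[0,0,0,-0.175,-0.217,0,0],[0,0,0,-0.175,-0.217,0,0],[0,0,0,-0.175,-0.217,0,0],[0,0,0,-0.175,-0.217,0,0],[0,0,0,-0.175,-0.217,0,0],[0,0,0,-0.175,-0.217,0,0],[0,0,0,-0.175,-0.217,0,0],[0,0,0,-0.175,-0.217,0,0],[0,0,0.148,0,0,0.1,0],[0,0,0,0,0,0,0]]

```text
clock: 3.75
eef_pos: [506.3, -135.8, 214.9]
tool_rot: [-3.141, -0.003, 2.764]
force: [-1.2, 0.9, -0.3]
width: 85.1
gripper_force: 0.0
```

Run:
```python
from h import *
s=ctrl.read_state();print(s["clock"],s["eef_pos"],s["tool_rot"],s["force"],s["width"],s["qpos"])
p=ctrl.get_image("wrist");print(-np.array(p["R"]).T@p["t"],np.array(p["R"])[2])
cv2.imwrite("pics/w1.png",cv2.resize(p["img"][:,:,::-1],(800,600),interpolation=3))
cv2.imwrite("pics/w1r.png",p["img"][:,:,::-1])
yaw=np.radians(68.6);uy=np.array([np.cos(yaw),np.sin(yaw)]);ux=np.array([uy[1],-uy[0]]);O=np.array([517,-114.3])
for n,v in dict(bedc=[(-25.5,-102,20),(25.5,-102,20),(25.5,60,20),(-25.5,60,20)],stop=[(0,0,20)],leg=[(-14,-61.5,34),(14,-61.5,34)]).items():
    for a in v: print(n,a,(proj(p,[*(O+ux*a[0]+uy*a[1]),a[2]])*800/512).round())
for th in["bracket","lip_edge","thumb_mid","stop_face"]:
    print(th,[(np.round(np.array(q["centre"])*800/512),round(q["score"],2)) for q in ctrl.recognise(p,th)[:2]])
```

```text
3.75 [ 506.29579483 -135.8414622   214.91125466] [-3.14070742e+00 -3.02338045e-03  2.76427867e+00] [-1.2370837   0.86405583 -0.34779553] 85.0555605731598 [ 0.07468932  0.47776834  0.19384205  1.88675685 -0.12411073  0.79173026
  1.52846895]
[ 444.37952092 -111.35910765  356.85540313] [ 0.24179334 -0.09693221 -0.96547404]
bedc (-25.5, -102, 20) [293. 239.]
bedc (25.5, -102, 20) [297. 307.]
bedc (25.5, 60, 20) [512. 306.]
bedc (-25.5, 60, 20) [516. 238.]
stop (0, 0, 20) [433. 273.]
leg (-14, -61.5, 34) [347. 258.]
leg (14, -61.5, 34) [348. 296.]
bracket [(array([369., 276.]), 0.73)]
lip_edge [(array([462., 282.]), 0.55)]
thumb_mid [(array([461., 277.]), 0.93), (array([412., 298.]), 0.4)]
stop_face [(array([412., 301.]), 0.8)]
```

View pics/w1.png

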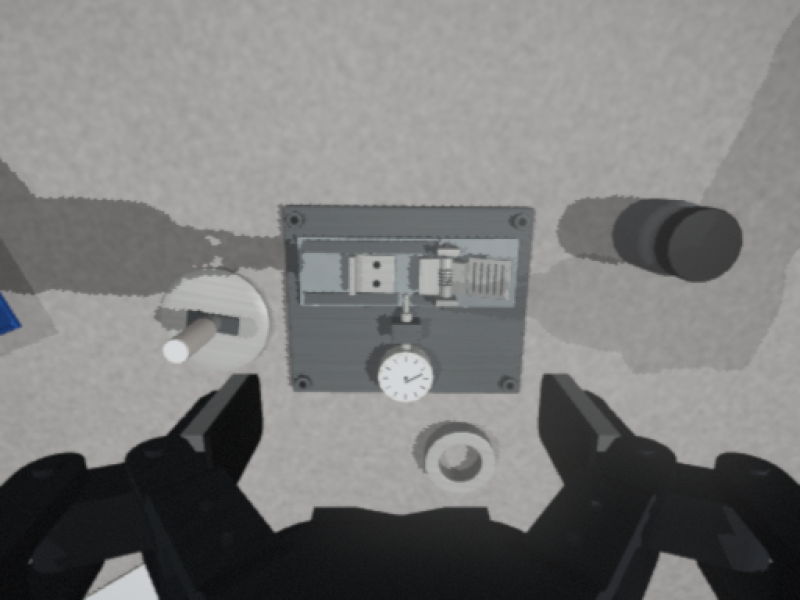

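The nest is aligned with the image: bed x 299–518, leg rear edge at (349,275), thumb plate at (490,278), yoke at (447,277), and the predicted corners are within about 5 px. I'll go lower for a finer fix.

step_arm:
  series:
    - [[0,0,0,-0.013,0.007,0.26,0.05],[0,0,0.01,0,0,0.26,0.05],[0,0,0,0,0,0,0.05],[0,0,0,0,0,0,0.05]]

```text
clock: 4.4
eef_pos: [509.6, -134.1, 138.9]
tool_rot: [3.142, -0.001, 2.761]
force: [-0.3, -0.2, -1.0]
width: 81.0
gripper_force: 0.0
```

Run:
```python
from h import *
s=ctrl.read_state();print(s["clock"],s["eef_pos"],s["tool_rot"],s["force"],s["width"])
p=ctrl.get_image("wrist")
import pickle;pickle.dump(p,open("w2.pkl","wb"))
yaw=np.radians(68.6);uy=np.array([np.cos(yaw),np.sin(yaw)]);ux=np.array([uy[1],-uy[0]]);O=np.array([517,-114.3])
im=p["img"][:,:,::-1]
f=lambda a:proj(p,[*(O+ux*a[0]+uy*a[1]),a[2]])
c=f((0,-21,20)).round();x0,y0=int(c[0]-130),int(c[1]-85)
print(x0,y0)
cv2.imwrite("pics/w2.png",cv2.resize(im[y0:y0+170,x0:x0+260],None,fx=3,fy=3,interpolation=2))
for n,v in dict(bedc=[(-25.5,-102,20),(25.5,-102,20),(25.5,60,20),(-25.5,60,20)],stop=[(0,0,20)],leg=[(-14,-61.5,34),(14,-61.5,34)],yoke=[(-21,0,38),(-21,15,38)]).items():
    for a in v: print(n,a,((f(a)-[x0,y0])*3).round())
```

```text
4.4 [ 509.64295287 -134.05212392  138.87154077] [ 3.14152739e+00 -5.72260703e-04  2.76122231e+00] [-0.2719403  -0.20644339 -1.00434605] 81.02356880435198
126 104
bedc (-25.5, -102, 20) [116. 172.]
bedc (25.5, -102, 20) [131. 335.]
bedc (25.5, 60, 20) [653. 332.]
bedc (-25.5, 60, 20) [665. 168.]
stop (0, 0, 20) [460. 253.]
leg (-14, -61.5, 34) [248. 219.]
leg (14, -61.5, 34) [252. 313.]
yoke (-21, 0, 38) [466. 196.]
yoke (-21, 15, 38) [521. 196.]
```

View pics/w2.png

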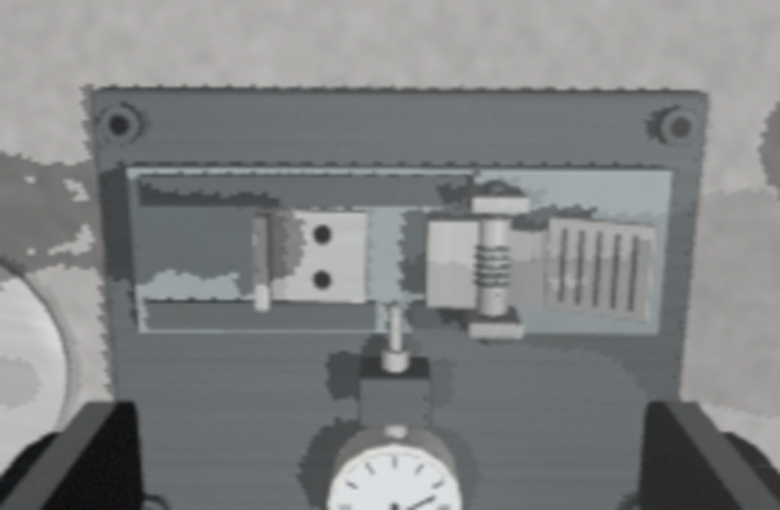

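The bed corners are at crop (126,168), (141,333), (660,333) and (673,169). The leg rear edge runs from (252,213) to (255,310), the foot front edge is at (366,213–301), and the gripper fingers show below. I'll fit the nest pose to these points.

Run:
```python
from h import *
import pickle
p=pickle.load(open("w2.pkl","rb"))
ob=np.array([(126,168),(141,333),(660,333),(673,169)])/3.+[126,104]
def fr(q):
    uy=np.array([np.cos(q[2]),np.sin(q[2])]);return uy,np.array([uy[1],-uy[0]])
def f(q,a):
    uy,ux=fr(q);return proj(p,[*(np.array(q[:2])+ux*a[0]+uy*a[1]),a[2]])
def res(q): return np.concatenate([f(q,(sx*q[3],y,20))-o for (sx,y),o in zip([(-1,-102),(1,-102),(1,60),(-1,60)],ob)])
r=least_squares(res,[517,-114,1.197,25.5]);q=r.x;print(q,np.degrees(q[2]),r.fun.round(2))
uy,ux=fr(q)
def nest(w): d=np.asarray(w)[:2]-q[:2];return np.round([d@ux,d@uy],1)
for n,c,z in[("legtop l",(252,213),34),("legtop r",(255,310),34),("foot fr l",(366,213),24),("foot fr r",(366,301),24),("thumb far l",(655,226),43),("thumb far r",(648,320),43)]:
    print(n,nest(at(p,np.array(c)/3.+[126,104],z)))
s=ctrl.read_state();print("tcp",nest(s["eef_pos"]),"tool y yaw",np.degrees(s["tool_rot"][2])-90)
```

```text
[ 517.87252372 -111.69921288    1.19060774   25.66817855] 68.21679851609728 [-0.11  0.19 -0.8   0.03  0.28  0.05  0.6  -0.13]
legtop l [-15.2 -63.1]
legtop r [ 13.6 -63.4]
foot fr l [-13.1 -31.1]
foot fr r [ 14.  -31.3]
thumb far l [-13.5  48.5]
thumb far r [13.6 48.7]
tcp [  1.7 -23.9] tool y yaw 68.18022371862122
```

step_arm:
  series:
    - [[0,0,0,0.011,0,0.2,0],[0,0,0,0,0,0.2,0],[0,0,0,0,0,0.2,0],[0,0,0,0,0,0,0],[0,0,0,0,0,0,0]]

```text
clock: 4.95
eef_pos: [509.2, -134.2, 49.9]
tool_rot: [3.141, 0.002, 2.76]
force: [0.8, -0.1, -0.3]
width: 85.4
gripper_force: 0.0
```

```bash
cat >> h.py <<'E'
Q=[517.87,-111.70,1.1906]
def nest(w):
    uy=np.array([np.cos(Q[2]),np.sin(Q[2])]);ux=np.array([uy[1],-uy[0]]);d=np.asarray(w)[:2]-Q[:2];return np.round([d@ux,d@uy],1)
def st():
    s=ctrl.read_state();c,sn=np.cos(Q[2]),np.sin(Q[2]);F=s["force"]
    print("t",round(s["clock"],2),"tcp",nest(s["eef_pos"]),round(s["eef_pos"][2],1),"w",round(s["width"],1),"F nest",np.round([F[0]*sn-F[1]*c,F[0]*c+F[1]*sn,F[2]],1),"rot",np.round(s["tool_rot"],3))
E
python3 - <<'E'
from h import *
st();p=ctrl.get_image("wrist");st()
cv2.imwrite("pics/w3.png",cv2.resize(p["img"][:,:,::-1],(800,600),interpolation=3))
E
```

```text
t 4.95 tcp [  0.3 -24.1] 49.9 w 85.4 F nest [ 0.8  0.2 -0.3] rot [3.141e+00 2.000e-03 2.760e+00]
t 5.0 tcp [  0.8 -24.1] 50.4 w 85.3 F nest [0.4 0.7 0.9] rot [3.141 0.004 2.76 ]
```

View pics/w3.png

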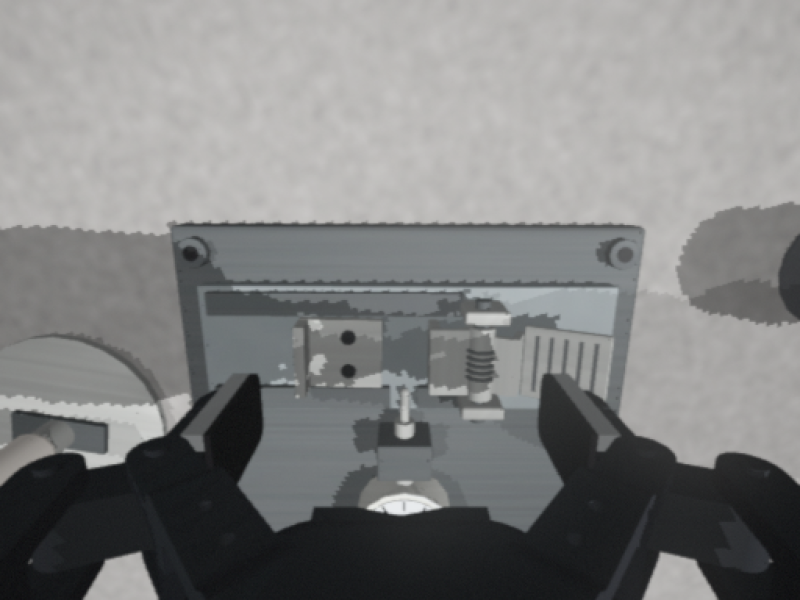

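The fingertips are at (262,375) and (541,375). The rear tip stands behind the leg (300,360), and the front tip is beyond the yoke (485,360), over the thumb plate. Next I'll descend onto the plate.

step_arm:
  series:
    - [[0,0,0,0,0,0.15,0],[0,0,0,0,0,0,0]]

```text
clock: 5.2
eef_pos: [508.3, -133.9, 26.4]
tool_rot: [3.141, 0.0, 2.76]
force: [-1.0, 0.2, -0.4]
width: 85.6
gripper_force: 0.0
```

step_arm:
  series:
    - [[0,0,0,0,0,0.03,0],[0,0,0,0,0,0,0]]

```text
clock: 5.4
eef_pos: [509.3, -133.7, 22.5]
tool_rot: [3.141, 0.002, 2.76]
force: [0.9, -0.3, 0.6]
width: 85.3
gripper_force: 0.8
```

step_arm:
  series:
    - [[0,0,0,0,0,0.03,0],[0,0,0,0,0,0,0]]

```text
clock: 5.6
eef_pos: [509.9, -132.8, 17.8]
tool_rot: [3.14, 0.003, 2.761]
force: [2.2, 3.4, 6.2]
width: 85.3
gripper_force: 3.3
```

Run:
```python
from h import *
st()
```

```text
t 5.6 tcp [  0.5 -22.6] 17.8 w 85.3 F nest [0.8 3.9 6.2] rot [3.140e+00 3.000e-03 2.761e+00]
```

step_arm:
  series:
    - [[0,0,0,0,0,0.02,0],[0,0,0,0,0,0,0]]

```text
clock: 5.8
eef_pos: [509.9, -132.9, 15.0]
tool_rot: [3.14, 0.003, 2.761]
force: [1.5, 2.5, 6.9]
width: 85.6
gripper_force: 4.7
```

step_arm:
  series:
    - [[0,0,0,0,0,0.013,0],[0,0,0,0,0,0,0]]

```text
clock: 6.0
eef_pos: [509.9, -133.1, 13.2]
tool_rot: [3.14, 0.003, 2.761]
force: [0.2, 3.1, 9.9]
width: 85.3
gripper_force: 5.4
```

Run:
```python
from h import *
st();p=ctrl.get_image("wrist");st()
cv2.imwrite("pics/w4.png",cv2.resize(p["img"][130:320,80:450,::-1],None,fx=2.1,fy=2.1,interpolation=3))
```

```text
t 6.0 tcp [  0.5 -22.8] 13.2 w 85.3 F nest [-1.   3.   9.9] rot [3.140e+00 3.000e-03 2.761e+00]
t 6.05 tcp [  0.5 -22.9] 13.3 w 85.7 F nest [-0.2  3.1  7.5] rot [3.140e+00 3.000e-03 2.761e+00]
```

View pics/w4.png

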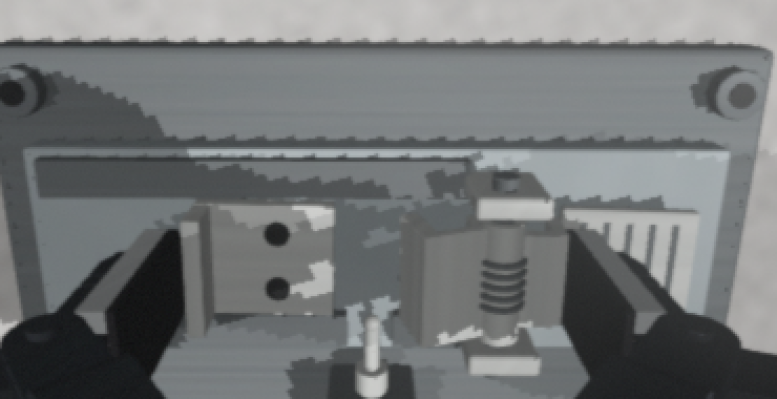

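The plate is pressed level at crop (640,250), the lip stands open at (405,280), and the rear pad is just behind the leg at (190,270). Now I'll push.

step_arm:
  series:
    - [[0,0,0,0,0.013,0,0],[0,0,0,0,0.013,0,0],[0,0,0,0,0.013,0,0],[0,0,0,0,0.013,0,0],[0,0,0,0,0.013,0,0],[0,0,0,0,0,0,0]]

```text
clock: 6.65
eef_pos: [511.6, -128.7, 13.4]
tool_rot: [-3.138, 0.003, 2.756]
force: [-2.7, -6.6, 8.9]
width: 85.3
gripper_force: 4.4
```

step_arm:
  series:
    - [[0,0,0,0,0.007,-0.008,0.05],[0,0,0,0,0,0,0.05],[0,0,0,0,0.007,-0.008,0.1],[0,0,0,0,0,0,0.1]]

```text
clock: 7.05
eef_pos: [513.1, -125.3, 15.9]
tool_rot: [-3.14, 0.003, 2.758]
force: [-0.8, -3.9, 8.5]
width: 76.6
gripper_force: 4.3
```

Run:
```python
from h import *
st();p=ctrl.get_image("wrist");st()
cv2.imwrite("pics/w5.png",cv2.resize(p["img"][130:320,80:450,::-1],None,fx=2.1,fy=2.1,interpolation=3))
```

```text
t 7.05 tcp [  0.6 -14.3] 15.9 w 76.6 F nest [ 0.7 -3.9  8.5] rot [-3.140e+00  3.000e-03  2.758e+00]
t 7.1 tcp [  0.6 -14.3] 15.8 w 77.0 F nest [ 0.3 -3.6  9. ] rot [-3.140e+00  3.000e-03  2.758e+00]
```

View pics/w5.png

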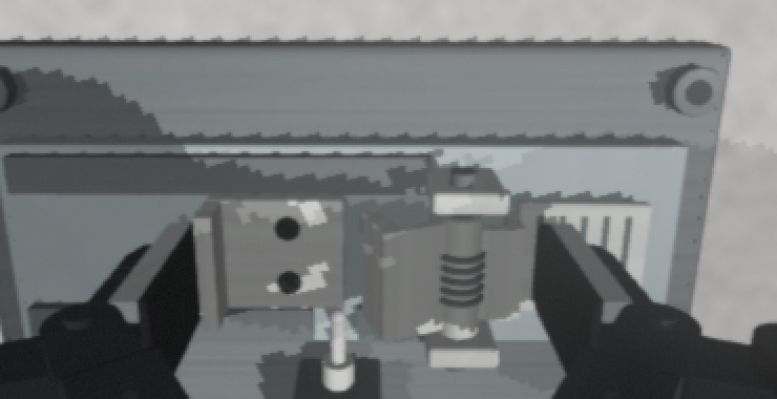

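The bracket is moving straight: its foot front at (343,250) is nearing the open lip, and the front tip holds the plate at (600,260). I'll continue.

step_arm:
  series:
    - [[0,0,0,0,0.013,-0.004,0.12],[0,0,0,0,0.013,-0.004,0.14],[0,0,0,0,0.013,-0.004,0.16],[0,0,0,0,0.013,-0.002,0.16],[0,0,0,0,0,0,0.16]]

```text
clock: 7.6
eef_pos: [515.5, -119.2, 17.8]
tool_rot: [-3.139, 0.003, 2.757]
force: [-2.7, -5.8, 7.2]
width: 71.7
gripper_force: 3.9
```

Run:
```python
from h import *
st()
```

```text
t 7.6 tcp [ 0.5 -7.8] 17.8 w 71.7 F nest [-0.3 -6.4  7.2] rot [-3.139e+00  3.000e-03  2.757e+00]
```

step_arm:
  series:
    - [[0,0,0,0,0.013,0,0.16],[0,0,0,0,0.013,0,0.16],[0,0,0,0,0.013,0,0.16],[0,0,0,0,0.013,0,0.16],[0,0,0,0,0,0,0.16]]

```text
clock: 8.1
eef_pos: [518.5, -111.2, 17.6]
tool_rot: [-3.139, 0.003, 2.758]
force: [-1.4, -5.0, 5.4]
width: 72.1
gripper_force: 2.9
```

step_arm:
  series:
    - [[0,0,0,0,0.013,0,0.16],[0,0,0,0,0,0,0.16]]

```text
clock: 8.3
eef_pos: [519.2, -109.3, 17.5]
tool_rot: [-3.139, 0.002, 2.758]
force: [-1.8, -4.0, 5.3]
width: 71.4
gripper_force: 2.8
```

Run:
```python
from h import *
st();p=ctrl.get_image("wrist")
cv2.imwrite("pics/w6.png",cv2.resize(p["img"][130:320,80:450,::-1],None,fx=2.1,fy=2.1,interpolation=3))
```

```text
t 8.3 tcp [0.3 2.8] 17.5 w 71.4 F nest [-0.2 -4.4  5.3] rot [-3.139e+00  2.000e-03  2.758e+00]
```

View pics/w6.png

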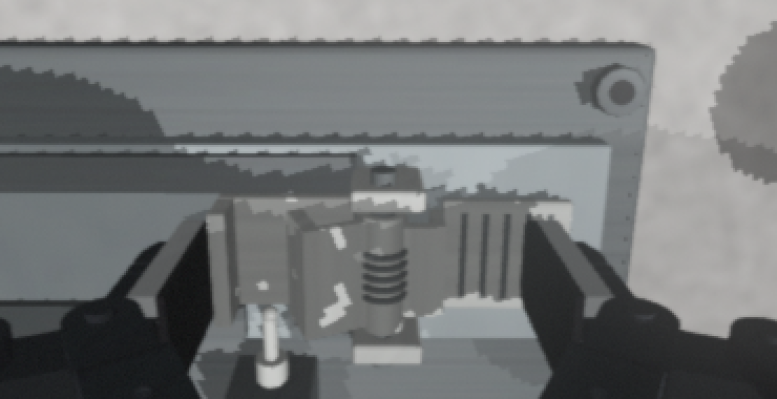

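The foot is now under the lip, with the leg at (220,255). The stop force isn't there yet, so I'll go on in small steps.

step_arm:
  series:
    - [[0,0,0,0,0.01,0,0.16],[0,0,0,0,0,0,0.16]]

```text
clock: 8.55
eef_pos: [519.4, -108.5, 17.5]
tool_rot: [-3.139, 0.002, 2.757]
force: [-1.3, -5.3, 6.6]
width: 72.0
gripper_force: 4.0
```

step_arm:
  series:
    - [[0,0,0,0,0.01,0,0.16],[0,0,0,0,0,0,0.16]]

```text
clock: 8.75
eef_pos: [519.4, -108.4, 17.5]
tool_rot: [-3.137, 0.002, 2.756]
force: [-3.1, -8.5, 5.8]
width: 72.0
gripper_force: 5.3
```

step_arm:
  series:
    - [[0,0,0,0,0.015,0,0.16],[0,0,0,0,0,0,0.16]]

```text
clock: 8.95
eef_pos: [519.5, -108.3, 17.6]
tool_rot: [-3.135, 0.002, 2.754]
force: [-5.3, -11.8, 8.5]
width: 71.6
gripper_force: 7.7
```

Run:
```python
from h import *
st()
```

```text
t 8.95 tcp [0.2 3.7] 17.6 w 71.6 F nest [ -0.6 -12.9   8.5] rot [-3.135e+00  2.000e-03  2.754e+00]
```

The bracket is firmly home: the tool no longer moves while the push force climbs to 13 N. I'll relieve the push while still holding the clip, then let it close.

step_arm:
  series:
    - [[0,0,0,0,-0.02,0,0.16],[0,0,0,0,-0.015,0,0.16],[0,0,0,0,0,0,0.16]]

```text
clock: 9.25
eef_pos: [519.5, -108.5, 17.5]
tool_rot: [-3.141, 0.002, 2.758]
force: [-0.9, -2.1, 4.8]
width: 71.6
gripper_force: 4.1
```

step_arm:
  series:
    - [[0,0,0,0,-0.01,0,0.16],[0,0,0,0,0,0,0.16]]

```text
clock: 9.45
eef_pos: [519.5, -108.6, 17.4]
tool_rot: [3.141, 0.002, 2.759]
force: [0.7, 0.1, 5.7]
width: 71.6
gripper_force: 3.0
```

step_arm:
  series:
    - [[0,0,0,0,-0.012,0,0.16],[0,0,0,0,-0.004,0,0.16],[0,0,0,0,0,0,0.16]]

```text
clock: 9.75
eef_pos: [518.6, -109.9, 16.8]
tool_rot: [3.141, 0.002, 2.76]
force: [2.4, 2.6, 4.6]
width: 71.6
gripper_force: 2.3
```

Run:
```python
from h import *
st()
```

```text
t 9.75 tcp [0.  1.9] 16.8 w 71.6 F nest [1.2 3.3 4.6] rot [3.141e+00 2.000e-03 2.760e+00]
```

step_arm:
  series:
    - [[0,0,0,0,0,-0.03,0.16],[0,0,0,0,0,-0.03,0.16],[0,0,0,0,0,-0.04,0.16],[0,0,0,0,0,-0.1,0.16],[0,0,0,0,0,-0.3,0.16],[0,0,0,0,0,-0.3,0.16],[0,0,0,0,0,0,0.16],[0,0,0,0,0,0,0.16]]

```text
clock: 10.55
eef_pos: [517.2, -110.7, 137.3]
tool_rot: [-3.141, 0.001, 2.759]
force: [-0.5, -0.3, -0.3]
width: 71.6
gripper_force: 0.0
```

Run:
```python
from h import *
st();p=ctrl.get_image("wrist")
cv2.imwrite("pics/w7.png",cv2.resize(p["img"][80:300,100:420,::-1],None,fx=2.5,fy=2.5,interpolation=2))
uy=np.array([np.cos(Q[2]),np.sin(Q[2])]);ux=np.array([uy[1],-uy[0]])
for a in[(-14,-32,34),(14,-32,34),(-21,0,38),(-13,-13,24)]:
    print(a,((proj(p,[*(np.array(Q[:2])+ux*a[0]+uy*a[1]),a[2]])-[100,80])*2.5).round())
```

```text
t 10.55 tcp [-1.   0.6] 137.3 w 71.6 F nest [-0.4 -0.4 -0.3] rot [-3.141e+00  1.000e-03  2.759e+00]
(-14, -32, 34) [294. 246.]
(14, -32, 34) [297. 325.]
(-21, 0, 38) [388. 228.]
(-13, -13, 24) [352. 243.]
```

View pics/w7.png

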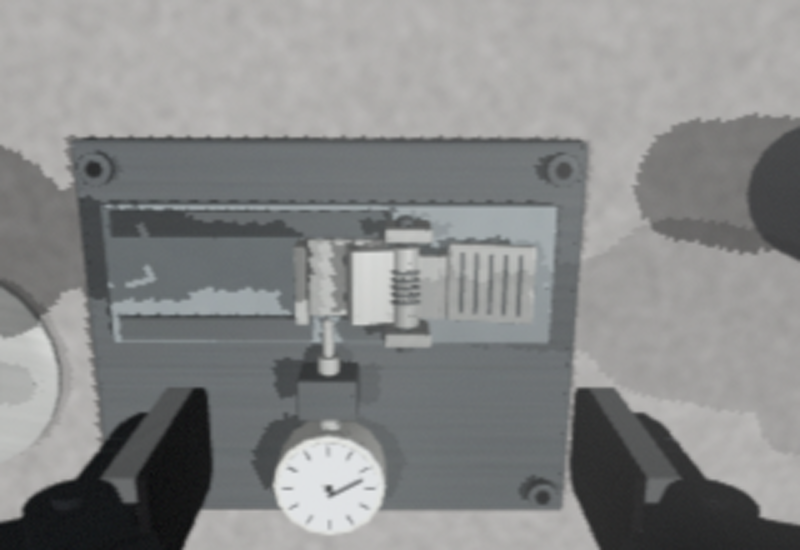

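The leg's rear edge is at (295,246–323), matching the predicted home position of (294–297, 246–325). The clip is closed on the foot and the robot is clear of everything.

```bash
python3 -c "
from cell import ctrl
print(ctrl.finish_job())"
```

```text
the job is handed in; nothing more can be done
None
```

The bracket is home against the stop with the clip closed on its foot; I pushed it while the clip was held open, the bystanders were not touched, and I handed the job in at about 10.6 s of the 48 s.

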